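Find and mark the tight spot of a sample carousel

ROBOT

A 6-joint arm with a two-finger parallel gripper is mounted at the origin on the work surface. World frame = base frame: x ahead of the robot, y to its left, z up, the work surface at z = 0. Lengths are in m, angles in rad, forces in N, time in s.
With the tool pointing down it reaches from about 0.35 to 0.975 m from the base axis. Payload 4.9 kg.
Tool frame: the origin (TCP) lies on the centre line of the jaws, within the pads' length; the fingertips stand 17 mm ahead of it and the grasp point (between the pads) lies 2 mm behind it; x points along the fingers, y is the direction in which the jaws open and shut, and the axes are right-handed (so a half turn about x gives the same grasp; the last joint's range is limited). The gripper opens to 85 mm and grips with 20 to 120 N. Pads are 22 mm wide; open, the fingers measure 114 mm over their backs; the gripper's body (76 mm by 85 mm) begins 54 mm behind the grasp point. The pads swing forward as they close: fully open they stand 13 mm farther back than shut.
Start: joints at [1.121, 0.053, 1.613, -0, 1.476, -0.119], TCP at [0.203, 0.591, 0.248] pointing down, gripper open.
Joint ranges: [-3.01, 3.01], [-1.01, 2.22], [0.06, 2.58], [-1.02, 4.17], [0.09, 2.62], [-3.14, 3.14]. Speed limits (rad/s): [2.57, 2.57, 3.14, 3.14, 3.14, 3.14].

INTERFACE

Orientations are given as a unit quaternion [w, x, y, z].
In Python, from plant import status, viewer, manip gives the robot as it stands.
- The arm moves only by the tool drive_tool, never from a script. Its argument "plan" is a list of rows, each a list of 4 numbers: the shift along the tool's x, y, z in m, then the turn about the tool's x in units of 8 degrees (1.0 is 8 degrees). A call has 1 to 12 rows; each row is the pose to reach, as a shift and turn from the pose commanded when the call began, along the tool's axes at that moment; what a row does not reach only later rows make up. A row lasts 1/10 s, in which the tool goes at most 50 mm and 8.59 degrees, less where a joint would pass 70% of its speed; a pose out of reach is approached as far as the arm can. A call with a gripper value outside its range is refused whole. "fingers" is the finger opening in m, from 0 to 0.0854, set as the call begins (left out, the last holds). The fingers move at their own pace and stop on an object; the grip force is fixed at half the most. Time passes only in rows, so rows that repeat a pose let the fingers close. It gives the time, the measured TCP pose, the force and the opening at its end, in the units of the state.
- status.state(): the state, without advancing time (a new reading comes with each control period).
- viewer.grab_frame(name): name is "scene" or "top" or "wrist"; returns the picture (400x640x3 uint8, blue, green, red); there is no depth.
- viewer.calibration(name): a dict with "vfov" (degrees; the focal length in pixels is half the picture's height over the tangent of half this angle, whatever the lens; pixels are square), "cx", "cy" (the principal point, pixels), "k1" (the pictures are not rectified: a ray, as slopes to the right and down, at radius r is drawn at 1 + k1 r^2 times it, then the intrinsics apply), "rvec" (rotation vector, rad) and "tvec" (3), from world to camera coordinates, as OpenCV has them. Camera axes: x right, y down, z forward; pixel columns grow to the right and rows downward; lengths in m; the calibration is good to about 2 mm. A picture is of the moment at which its call begins: read the wrist's pose just before it. calibration takes no time and is no camera call; for the wrist camera it gives the pose at the moment of the call.
- manip.job_done(): hands the job in, once; it reports no verdict.
The state is a dict: "time": time; "joint_pos": joint angles; "joint_vel": joint speeds; "joint_efforts": joint torques, N m; "tool_pos": TCP position; "tool_rot": TCP orientation; "contact_force": force on the tool from outside, world axes, zero at the start; "ft_torque": the same for the moment, N m; "gripper_width": opening from 0.0 (shut) to 1.0 (fully open).
Only numpy, scipy, OpenCV 4.12 (cv2) and the standard library are available. Lean on these libraries where they do the work, as an engineer would, in place of code of your own. Each camera call takes 0.05 s, during which the arm holds its last target. There are 200 camera calls.

TASK

The sample carousel rubs at one place in its turn. Turn it slowly by its crank knob, lightly held, feeling for the place where it drags hardest, and leave it standing there with the knob let go; then set the steel marker gently upright on the carousel's deck, right in front of the pointer, without turning the carousel away from the tight spot or disturbing the other things on the bench.

Things in the scene. Friction and masses are not known exactly. Their poses are not given: they have to be found in the camera images.
- carousel: Level aluminium disc, 220 mm across, 12 thick, flat top (deck) 70 mm above the bench. Origin: on its upright axis at the underside; z up, x axis points to the knob and turns with it. Turns endlessly both ways; bearing drag 2.5 N at the knob, rising to 10-17 N where a hidden high spot (60 to 300 degrees round from the knob) passes the pointer, over 9 degrees either side; stays where left, there too
- knob (a point): middle of the crank knob: black upright cylinder, 18 mm across and 35 mm tall, 72 mm from the carousel's axis, standing on the deck and free to spin about itself; this point is 18 mm above the deck. It moves on a level circle as the carousel turns
- guide: Bare metal bracket fixed beside the disc's rim with a small pointer on top aimed at the axis, tip 111 mm from the axis, top 75 mm above the bench; upright 30 mm wide, 120 to 132 mm from the axis. Origin: on the bench under the carousel's axis; y axis towards the pointer, z up. It holds a sprung shoe hidden under the rim at 90 mm radius, on which the high spot rubs
- mark (a point): the place for the marker: on the deck's surface in front of the pointer, 86 mm from the carousel's axis (fixed, does not turn with the disc)
- marker_mid (a point): middle of the steel marker: a loose 46 mm tall weight of about 80 g standing on the bench, a round foot 30 mm across and 10 mm high with an upright round grip 16 mm across from 13 mm height to the top; this point is on its axis, 23 mm above its underside; z up
- jar: bystander: amber glass jar, 44 mm across, 60 mm tall, loose on the bench; origin under its middle, z up
- crucible: bystander: open white ceramic cup, 44 mm across, 35 mm tall, loose on the bench; origin under its middle, z up
- flask: bystander: white plastic bottle, 60 mm across, 130 mm tall, loose on the bench; origin under its middle, z up
Not all that is in view belongs to the job. Leave any green look-alike of the part that bears marker_mid alone. There is more than one size of the part that bears carousel; the job needs the larger.

How it is judged:
On the way:
1. the carousel stands still at its tight spot with the knob let go (contact force between carousel and guide above 7 N and contact force between the fingers and carousel below 0.3 N and angular speed of carousel below 0.05 rad/s), for 0.4 s.
At the end, for the whole second after the job is handed in: the carousel stands still on its tight spot, let go (rubbing the guide with more than 7 N of about 13 N at the tightest place, about 6 degrees either side), and the marker stands upright and released on its deck, its axis within 18 mm of the mark in front of the pointer (all of step 1 and horizontal distance between marker_mid and mark below 0.018 m and z of marker_mid in the frame of mark between 0.017 and 0.029 m and angle between marker_mid's own z axis and vertical below 0.12 rad and contact force between marker and carousel above 0.2 N and linear speed of marker below 0.02 m/s and contact force between the fingers and marker below 0.1 N); the robot touches nothing.
It fails at once if the carousel is spun fast (over 2.5 rad/s) (angular speed of carousel above 2.5 rad/s).
It fails at once if the marker is banged or pressed on the deck with more than 40 N (contact force between marker and carousel above 40 N).
It fails at once if the knob is shoved or squeezed hard (over 160 N summed over the fingers) (contact force between the fingers and carousel above 160 N).
It fails at once if a bystander (jar, crucible or flask) is shifted by over 30 mm or knocked over (distance of any of jar, crucible, flask from where it was at the start of the episode above 0.03 m or angle between any of jar, crucible, flask's own z axis and vertical above 0.5 rad).
It also fails if it takes over 72 s, if anything falls off the work surface, if the arm or the gripper's body presses on something with over 40 N, if the wrist force passes 120 N, or if a joint passes its speed limit or range.

## Working session

There is one attempt and no reset: what is moved stays moved. The work goes in short steps, Python scripts to look and compute and a tool call to move; the robot and the scene stay as the last step left them, time stands still between calls to the robot, and variables do not carry over. Pictures are saved under pics/ and viewed, about 8 in all and at most 12, crops included, and the job is handed in when it is done.

Besides the shell and the picture viewer there is one more tool, called after "Call:" as a command line: name --pt "numbers of a row" for each row, then --argument value for the rest. drive_tool: Moves the arm, as the interface text tells. Its arguments: {"type":"object","properties":{"plan":{"type":"array","items":{"type":"array","items":{"type":"number"}}},"fingers":{"type":"number"}},"required":["plan"]}

```bash
ls; mkdir -p pics; cat > h.py <<'E'
import numpy as np, cv2
from plant import status, viewer, manip
from scipy.spatial.transform import Rotation as R
def cal(n):
    c=viewer.calibration(n); f=200/np.tan(np.radians(c['vfov'])/2)
    return f,c['cx'],c['cy'],c['k1'],R.from_rotvec(np.ravel(c['rvec'])).as_matrix(),np.ravel(c['tvec'])
def ray(c,u,v):
    f,cx,cy,k,Rm,t=c; d=np.array([(u-cx)/f,(v-cy)/f]); s=d.copy()
    for _ in range(20): s=d/(1+k*(s@s))
    return -Rm.T@t, Rm.T@np.array([s[0],s[1],1])
def onz(c,u,v,z):
    o,d=ray(c,u,v); return o+d*(z-o[2])/d[2]
def proj(c,p):
    f,cx,cy,k,Rm,t=c; q=Rm@np.array(p)+t; s=q[:2]/q[2]; s=s*(1+k*(s@s)); return s*f+[cx,cy]
def st():
    s=status.state(); print({k:np.round(s[k],3).tolist() for k in ('time','tool_pos','tool_rot','contact_force','gripper_width','joint_pos')}); return s
def snap(n,name):
    c=cal(n); im=viewer.grab_frame(n); cv2.imwrite(f'pics/{name}.png',im); return c,im
E
python3 - <<'E'
from h import *
st()
for n in ('top','scene'):
    c,im=snap(n,n+'0'); print(n,c)
E
```

```text
pics
{'time': 0.0, 'tool_pos': [0.203, 0.591, 0.247], 'tool_rot': [0.697, 0.116, 0.698, -0.117], 'contact_force': [0.092, -0.17, -0.237], 'gripper_width': 0.998, 'joint_pos': [1.121, 0.053, 1.614, 0.0, 1.476, -0.119]}
top (np.float64(414.5340999445884), 319.6673631811904, 199.7789145780122, -0.09520979442700991, array([[ 1.70069841e-02, -9.99853260e-01,  2.05462729e-03],
       [-9.96816138e-01, -1.71153537e-02, -7.78758747e-02],
       [ 7.78996129e-02, -7.23651869e-04, -9.96960945e-01]]), array([0.02186193, 0.64646925, 1.16866962]))
scene (np.float64(418.25628342032724), 314.6045283548831, 199.41327964951034, -0.017574838024143103, array([[ 6.76065939e-01,  7.36841105e-01, -1.79126909e-04],
       [ 4.52894267e-01, -4.15730968e-01, -7.88704346e-01],
       [-5.81224250e-01,  5.33135018e-01, -6.14772660e-01]]), array([-0.46683796, -0.21918037,  1.53738715]))
```

View pics/top0.png

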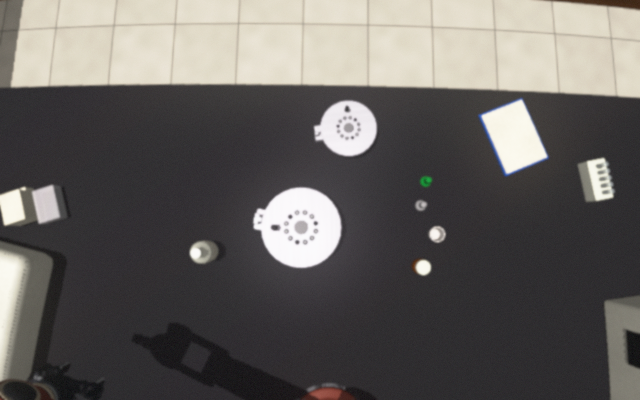

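View pics/scene0.png

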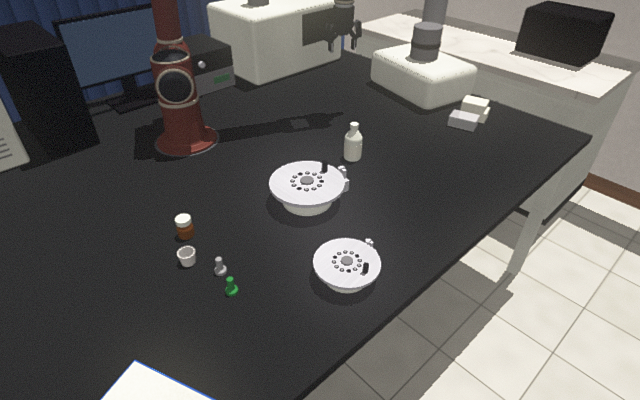

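```bash
cat > m.py <<'E'
from h import *
im=cv2.imread('pics/top0.png'); c=cal('top'); g=cv2.cvtColor(im,cv2.COLOR_BGR2GRAY)
hsv=cv2.cvtColor(im,cv2.COLOR_BGR2HSV)
m=np.zeros_like(g); cv2.circle(m,(301,228),48,255,-1); w=cv2.bitwise_and((g>120).astype(np.uint8)*255,m)
w=cv2.morphologyEx(w,cv2.MORPH_OPEN,cv2.getStructuringElement(cv2.MORPH_ELLIPSE,(31,31)))
k=max(cv2.findContours(w,cv2.RETR_EXTERNAL,cv2.CHAIN_APPROX_NONE)[0],key=cv2.contourArea)[:,0]
P=np.array([onz(c,u,v,.07)[:2] for u,v in k]); 
ctr,r=cv2.minEnclosingCircle(P.astype(np.float32)); A=np.c_[2*P,np.ones(len(P))]; s=np.linalg.lstsq(A,(P**2).sum(1),rcond=None)[0]
C=s[:2]; print('car',C,np.sqrt(s[2]+C@C),ctr,r)
def comp(mask,x0,y0,x1,y1):
    q=mask[y0:y1,x0:x1]; ys,xs=np.nonzero(q); return xs.mean()+x0,ys.mean()+y0,len(xs)
kn=comp(g<70,265,220,288,234); p=onz(c,*kn[:2],.105)[:2]; print('knob',kn,p,np.linalg.norm(p-C),np.degrees(np.arctan2(*(p-C)[::-1])))
for n,b,z,th in(('marker',(413,198,428,212),.03,70),('cruc',(428,225,447,244),.035,90),('jar',(410,258,433,277),.06,100),('flask',(188,238,222,267),.1,100),('green',(418,174,434,188),.03,70),('guide',(252,205,262,232),.07,90)):
    q=comp(g>th,*b); print(n,np.round(q,1),np.round(onz(c,*q[:2],z),3))
big=cv2.resize(im[170:290,220:460],None,fx=3.3,fy=3.3,interpolation=cv2.INTER_CUBIC); cv2.imwrite('pics/crop.png',big)
E
python3 m.py
```

```text
car [0.573784   0.06307522] 0.08667911849229612 (0.568366289138794, 0.07791843265295029) 0.11141359061002731
knob (np.float64(nan), np.float64(nan), 0) [nan nan] nan nan
marker [420.5 204.9 123. ] [ 0.636 -0.258  0.03 ]
cruc [436.8 233.8 240. ] [ 0.553 -0.304  0.035]
jar [422.9 267.  220. ] [ 0.46  -0.258  0.06 ]
flask [201.3 251.9 452. ] [0.494 0.35  0.1  ]
green [425.5 180.9  99. ] [ 0.706 -0.273  0.03 ]
guide [257.3 219.8 190. ] [0.584 0.204 0.07 ]m.py:11: RuntimeWarning: Mean of empty slice.
  q=mask[y0:y1,x0:x1]; ys,xs=np.nonzero(q); return xs.mean()+x0,ys.mean()+y0,len(xs)
  ret = ret.dtype.type(ret / rcount)
```

View pics/crop.png

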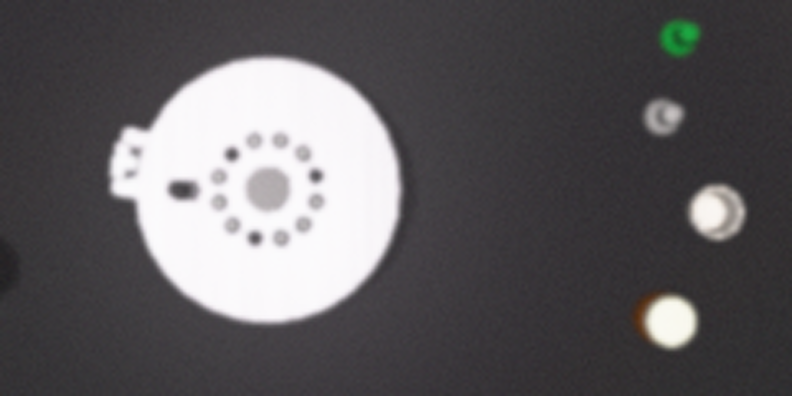

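```bash
cat > m2.py <<'E'
from h import *
im=cv2.imread('pics/top0.png'); c=cal('top'); g=cv2.cvtColor(im,cv2.COLOR_BGR2GRAY).astype(float)
pts=[]
for a in np.radians(np.arange(0,360,3)):
    d=np.array([np.cos(a),np.sin(a)])
    if 150<np.degrees(a)<220: continue
    rr=np.arange(33,50,.25); xy=np.array([301.4,227.4])[:,None]+d[:,None]*rr
    v=cv2.remap(g.astype(np.float32),xy[0].astype(np.float32)[None],xy[1].astype(np.float32)[None],cv2.INTER_LINEAR)[0]
    i=np.nonzero(v>140)[0].max(); pts.append(onz(c,*xy[:,i],.07)[:2])
P=np.array(pts); s=np.linalg.lstsq(np.c_[2*P,np.ones(len(P))],(P**2).sum(1),rcond=None)[0]; C=s[:2]
print('car',C,np.sqrt(s[2]+C@C))
# knob blob (dark): near-left end = top
sub=g[221:234,268:284]; ys,xs=np.nonzero(sub<150); print(xs.min()+268,xs.max()+268,ys.min()+221,ys.max()+221)
for u,z in((xs.min()+268-.5,.105),(xs.max()+268+.5,.07)): print(onz(c,u,ys.mean()+221,z)-[*C,0])
for a in (-10,0,5,10,15,20):
    t=np.radians(90-a); print(a,[np.round(proj(c,[C[0]+r*np.cos(t),C[1]+r*np.sin(t),.075]),1).tolist() for r in(111,126) for r in [r/1000]])
s=st(); print(R.from_quat(np.roll(s['tool_rot'],-1)).as_matrix())
E
python3 m2.py
```

```text
car [0.56655232 0.08435445] 0.11119647270309847
271 279 225 229
[-0.00213456  0.07897669  0.105     ]
[-0.00131694  0.05816582  0.07      ]
-10 [[260.6, 233.2], [255.2, 234.0]]
0 [[260.2, 226.1], [254.8, 226.0]]
5 [[260.4, 222.6], [255.0, 222.1]]
10 [[261.0, 219.1], [255.7, 218.1]]
15 [[261.8, 215.7], [256.6, 214.2]]
20 [[263.0, 212.4], [257.9, 210.5]]
{'time': 0.1, 'tool_pos': [0.203, 0.591, 0.247], 'tool_rot': [0.697, 0.116, 0.698, -0.117], 'contact_force': [-1.109, 0.572, -0.862], 'gripper_width': 0.999, 'joint_pos': [1.121, 0.053, 1.614, 0.0, 1.476, -0.119]}
[[-8.30304900e-04  3.24812412e-01  9.45778096e-01]
 [-1.68700402e-03  9.45776622e-01 -3.24813386e-01]
 [-9.99998232e-01 -1.86522560e-03 -2.37323117e-04]]
```

Call:
drive_tool --pt "0.047 -0.294 0.483 -13.5" --pt "0.047 -0.294 0.483 -13.5" --pt "0.047 -0.294 0.483 -13.5" --pt "0.047 -0.294 0.483 -13.5" --pt "0.047 -0.294 0.483 -13.5" --pt "0.047 -0.294 0.483 -13.5" --pt "0.047 -0.294 0.483 -13.5" --pt "0.047 -0.294 0.483 -13.5" --pt "0.047 -0.294 0.483 -13.5" --pt "0.047 -0.294 0.483 -13.5" --pt "0.047 -0.294 0.483 -13.5" --pt "0.047 -0.294 0.483 -13.5" --fingers 0.035

```text
time: 1.3
tool_pos: [0.5593, 0.1616, 0.2015]
tool_rot: [0.552, -0.442, 0.552, 0.442]
contact_force: [0.6, 0.0, 1.3]
gripper_width: 0.411
```

```bash
cat >> h.py <<'E'
def tr():
    s=status.state(); M=R.from_quat(np.roll(s['tool_rot'],-1)).as_matrix(); return s,M
def need(p,yaw=None):
    "shift in tool axes from measured pose to world p; turn units to bring tool-y to yaw deg"
    s,M=tr(); d=M.T@(np.array(p)-s['tool_pos']); y=np.degrees(np.arctan2(M[1,1],M[0,1]))
    out=np.round(d,4).tolist()
    if yaw is not None: out.append(round(-((yaw-y+180)%360-180)/8,2))
    print('yaw',round(y,1),'t',round(float(s['time']),2),'j6',round(s['joint_pos'][5],2),'need',out)
E
python3 - <<'E'
from h import *
need([.5645,.156,.2],181)
c,im=snap('wrist','w0'); print(proj(c,[.5645,.156,.105]),proj(c,[.5665,.0844,.07]),c)
E
```

```text
yaw 167.3 t 1.3 j6 -2.77 need [0.0015, -0.0063, -0.0043, np.float64(-1.71)]
[312.42810549 199.08494927] [292.72724376 111.90509255] (np.float64(281.2988478859608), 320.01755534624806, 197.09206963524085, -0.02725208096802214, array([[-9.75609126e-01,  2.19514373e-01,  5.22024871e-04],
       [ 2.11428313e-01,  9.39026623e-01,  2.71158755e-01],
       [ 5.90330489e-02,  2.64655327e-01, -9.62534496e-01]]), array([ 0.51019939, -0.29267443,  0.25747003]))
```

View pics/w0.png

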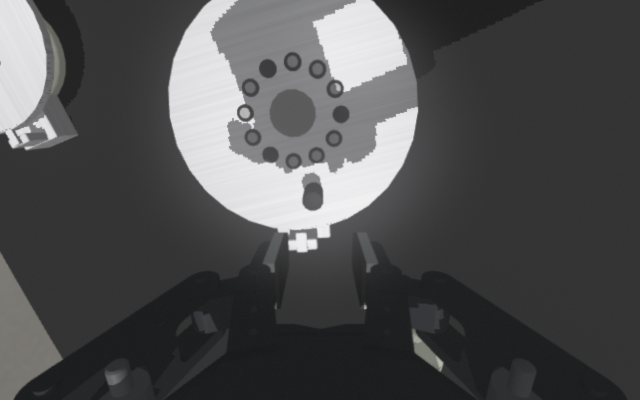

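Call:
drive_tool --pt "0.0 -0.006 -0.004 -1" --pt "0.02 -0.006 -0.004 -1" --pt "0.04 -0.006 -0.004 -1" --pt "0.06 -0.006 -0.004 -1" --pt "0.08 -0.006 -0.004 -1" --pt "0.095 -0.006 -0.004 -1" --pt "0.106 -0.006 -0.004 -1" --pt "0.106 -0.006 -0.004 -1"

```text
time: 2.15
tool_pos: [0.5622, 0.1579, 0.094]
tool_rot: [0.52, -0.477, 0.523, 0.478]
contact_force: [0.5, -1.0, -0.3]
gripper_width: 0.41
```

```bash
python3 - <<'E'
from h import *
c=(281.2988478859608, 320.01755534624806, 197.09206963524085, -0.02725208096802214, np.array([[-9.75609126e-01,  2.19514373e-01,  5.22024871e-04],
       [ 2.11428313e-01,  9.39026623e-01,  2.71158755e-01],
       [ 5.90330489e-02,  2.64655327e-01, -9.62534496e-01]]), np.array([ 0.51019939, -0.29267443,  0.25747003]))
C=np.array([.5665,.0844])
for u,v in((302,243),(302,235),(278,240),(330,231),(304,236)):
    p=onz(c,u,v,.075)[:2]-C; print(u,v,np.linalg.norm(p),np.degrees(np.arctan2(p[1],p[0])))
need([.5645,.156,.096],181)
cv2.imwrite('pics/w0c.png',cv2.resize(cv2.imread('pics/w0.png')[180:270,240:380],None,fx=5,fy=5)) 
E
```

```text
302 243 0.12288082676154956 80.27254293453237
302 235 0.1144592041142379 80.56563289788717
278 240 0.12075171132308653 69.23495974159607
330 231 0.11510587595315983 94.2581199960314
304 236 0.11562782862140703 81.48574603740909
yaw 175.0 t 2.15 j6 -2.91 need [-0.002, -0.0024, -0.0017, np.float64(-0.75)]
```

View pics/w0c.png

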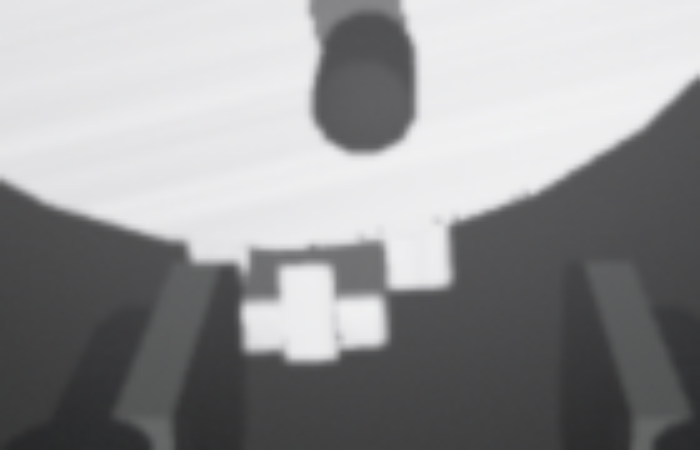

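Call:
drive_tool --pt "-0.002 -0.0024 -0.0017 0" --pt "-0.002 -0.0024 -0.0017 0" --pt "-0.002 -0.0024 -0.0017 0" --pt "-0.002 -0.0024 -0.0017 0" --pt "-0.002 -0.0024 -0.0017 0" --fingers 0.022

```text
time: 2.65
tool_pos: [0.5662, 0.1561, 0.0987]
tool_rot: [0.522, -0.478, 0.521, 0.477]
contact_force: [0.3, -0.9, -0.1]
gripper_width: 0.254
```

```bash
python3 - <<'E'
from h import *
need([.5646,.1564,.096],175); print(tr()[0]['contact_force'],tr()[0]['gripper_width']*.0854)
c,im=snap('wrist','w1'); cv2.imwrite('pics/w1c.png',cv2.resize(im[120:330,200:440],None,fx=2.5,fy=2.5))
E
```

```text
yaw 175.0 t 2.65 j6 -2.91 need [0.0027, 0.0016, 0.0001, np.float64(-0.0)]
[ 0.34896265 -0.88286984 -0.13162731] 0.02170836219291077
```

View pics/w1c.png

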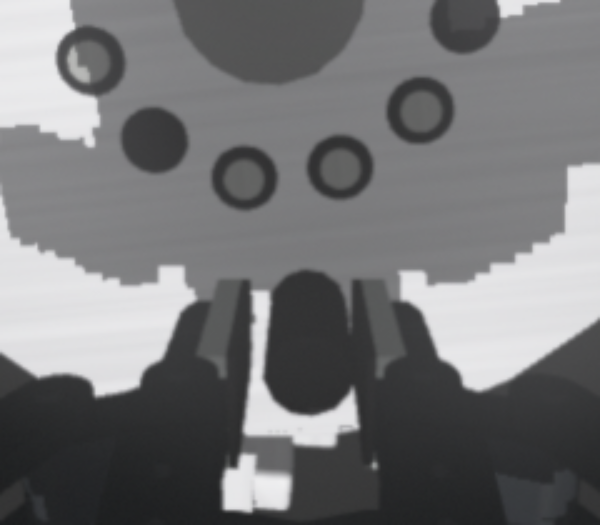

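Call:
drive_tool --pt "0 -0.0019 0.0002 0.19" --pt "0 -0.0038 0.0003 0.38" --pt "0 -0.0057 0.0004 0.56" --pt "0 -0.0075 0.0004 0.75" --pt "0 -0.0094 0.0004 0.94" --pt "0 -0.0113 0.0003 1.12" --pt "0 -0.0132 0.0002 1.31" --pt "0 -0.01505 0 1.5"

```text
time: 3.5
tool_pos: [0.581, 0.1548, 0.0981]
tool_rot: [0.569, -0.42, 0.569, 0.42]
contact_force: [-2.5, 0.9, 1.5]
gripper_width: 0.256
```

Call:
drive_tool --pt "0 -0.0019 0.0002 0.19" --pt "0 -0.0038 0.0003 0.38" --pt "0 -0.0057 0.0004 0.56" --pt "0 -0.0075 0.0004 0.75" --pt "0 -0.0094 0.0004 0.94" --pt "0 -0.0113 0.0003 1.12" --pt "0 -0.0132 0.0002 1.31" --pt "0 -0.01505 0 1.5"

```text
time: 4.3
tool_pos: [0.5954, 0.1504, 0.0981]
tool_rot: [0.61, -0.358, 0.61, 0.358]
contact_force: [-2.2, 0.4, 3.5]
gripper_width: 0.256
```

Call:
drive_tool --pt "0 -0.0019 0.0002 0.19" --pt "0 -0.0038 0.0003 0.38" --pt "0 -0.0057 0.0004 0.56" --pt "0 -0.0075 0.0004 0.75" --pt "0 -0.0094 0.0004 0.94" --pt "0 -0.0113 0.0003 1.12" --pt "0 -0.0132 0.0002 1.31" --pt "0 -0.01505 0 1.5"

```text
time: 5.1
tool_pos: [0.6085, 0.143, 0.0981]
tool_rot: [0.644, -0.292, 0.644, 0.292]
contact_force: [-1.7, 1.8, 2.3]
gripper_width: 0.258
```

Call:
drive_tool --pt "0 -0.0019 0.0002 0.19" --pt "0 -0.0038 0.0003 0.38" --pt "0 -0.0057 0.0004 0.56" --pt "0 -0.0075 0.0004 0.75" --pt "0 -0.0094 0.0004 0.94" --pt "0 -0.0113 0.0003 1.12" --pt "0 -0.0132 0.0002 1.31" --pt "0 -0.01505 0 1.5"

```text
time: 5.9
tool_pos: [0.6199, 0.1331, 0.0981]
tool_rot: [0.671, -0.224, 0.671, 0.224]
contact_force: [-2.0, 1.8, 2.4]
gripper_width: 0.261
```

Call:
drive_tool --pt "0 -0.0019 0.0002 0.19" --pt "0 -0.0038 0.0003 0.38" --pt "0 -0.0057 0.0004 0.56" --pt "0 -0.0075 0.0004 0.75" --pt "0 -0.0094 0.0004 0.94" --pt "0 -0.0113 0.0003 1.12" --pt "0 -0.0132 0.0002 1.31" --pt "0 -0.01505 0 1.5"

```text
time: 6.7
tool_pos: [0.6289, 0.1211, 0.0981]
tool_rot: [0.691, -0.152, 0.69, 0.152]
contact_force: [-1.5, 1.6, 0.7]
gripper_width: 0.257
```

Call:
drive_tool --pt "0 -0.0019 0.0002 0.19" --pt "0 -0.0038 0.0003 0.38" --pt "0 -0.0057 0.0004 0.56" --pt "0 -0.0075 0.0004 0.75" --pt "0 -0.0094 0.0004 0.94" --pt "0 -0.0113 0.0003 1.12" --pt "0 -0.0132 0.0002 1.31" --pt "0 -0.01505 0 1.5"

```text
time: 7.5
tool_pos: [0.6352, 0.1074, 0.0981]
tool_rot: [0.703, -0.079, 0.703, 0.079]
contact_force: [-1.2, 2.3, 2.5]
gripper_width: 0.256
```

Call:
drive_tool --pt "0 -0.0019 0.0002 0.19" --pt "0 -0.0038 0.0003 0.38" --pt "0 -0.0057 0.0004 0.56" --pt "0 -0.0075 0.0004 0.75" --pt "0 -0.0094 0.0004 0.94" --pt "0 -0.0113 0.0003 1.12" --pt "0 -0.0132 0.0002 1.31" --pt "0 -0.01505 0 1.5"

```text
time: 8.3
tool_pos: [0.6386, 0.0927, 0.0981]
tool_rot: [0.707, -0.005, 0.707, 0.005]
contact_force: [0.7, 2.4, 1.4]
gripper_width: 0.254
```

Call:
drive_tool --pt "0 -0.0019 0.0002 0.19" --pt "0 -0.0038 0.0003 0.38" --pt "0 -0.0057 0.0004 0.56" --pt "0 -0.0075 0.0004 0.75" --pt "0 -0.0094 0.0004 0.94" --pt "0 -0.0113 0.0003 1.12" --pt "0 -0.0132 0.0002 1.31" --pt "0 -0.01505 0 1.5"

```text
time: 9.1
tool_pos: [0.6388, 0.0776, 0.0981]
tool_rot: [0.704, 0.069, 0.704, -0.069]
contact_force: [1.0, 2.1, 1.9]
gripper_width: 0.258
```

Call:
drive_tool --pt "0 -0.0019 0.0002 0.19" --pt "0 -0.0038 0.0003 0.38" --pt "0 -0.0057 0.0004 0.56" --pt "0 -0.0075 0.0004 0.75" --pt "0 -0.0094 0.0004 0.94" --pt "0 -0.0113 0.0003 1.12" --pt "0 -0.0132 0.0002 1.31" --pt "0 -0.01505 0 1.5"

```text
time: 9.9
tool_pos: [0.6359, 0.0629, 0.0981]
tool_rot: [0.693, 0.142, 0.693, -0.142]
contact_force: [0.5, 2.5, 1.4]
gripper_width: 0.255
```

Call:
drive_tool --pt "0 -0.0019 0.0002 0.19" --pt "0 -0.0038 0.0003 0.38" --pt "0 -0.0057 0.0004 0.56" --pt "0 -0.0075 0.0004 0.75" --pt "0 -0.0094 0.0004 0.94" --pt "0 -0.0113 0.0003 1.12" --pt "0 -0.0132 0.0002 1.31" --pt "0 -0.01505 0 1.5"

```text
time: 10.7
tool_pos: [0.63, 0.049, 0.0981]
tool_rot: [0.674, 0.213, 0.674, -0.213]
contact_force: [0.9, 3.0, 1.1]
gripper_width: 0.258
```

Call:
drive_tool --pt "0 -0.0019 0.0002 0.19" --pt "0 -0.0038 0.0003 0.38" --pt "0 -0.0057 0.0004 0.56" --pt "0 -0.0075 0.0004 0.75" --pt "0 -0.0094 0.0004 0.94" --pt "0 -0.0113 0.0003 1.12" --pt "0 -0.0132 0.0002 1.31" --pt "0 -0.01505 0 1.5"

```text
time: 11.5
tool_pos: [0.6225, 0.0379, 0.0982]
tool_rot: [0.649, 0.284, 0.647, -0.282]
contact_force: [7.3, 6.4, -2.2]
gripper_width: 0.257
```

Call:
drive_tool --pt "0 -0.0019 0.0002 0.19" --pt "0 -0.0038 0.0003 0.38" --pt "0 -0.0057 0.0004 0.56" --pt "0 -0.0075 0.0004 0.75" --pt "0 -0.0094 0.0004 0.94" --pt "0 -0.0113 0.0003 1.12" --pt "0 -0.0132 0.0002 1.31" --pt "0 -0.01505 0 1.5"

```text
time: 12.3
tool_pos: [0.6102, 0.0263, 0.0981]
tool_rot: [0.615, 0.349, 0.615, -0.349]
contact_force: [3.2, 0.8, -0.7]
gripper_width: 0.254
```

Call:
drive_tool --pt "0 0.0012 -0.0002 -0.12" --pt "0 0.0025 -0.0004 -0.25" --pt "0 0.0037 -0.0005 -0.37" --pt "0 0.005 -0.0007 -0.5" --pt "0 0.0062 -0.0009 -0.62" --pt "0 0.00744 -0.00118 -0.75"

```text
time: 12.9
tool_pos: [0.615, 0.0308, 0.0975]
tool_rot: [0.632, 0.314, 0.634, -0.316]
contact_force: [-5.0, -4.9, 1.6]
gripper_width: 0.26
```

Call:
drive_tool --pt "0 0.001 -0.0001 -0.1" --pt "0 0.002 -0.00025 -0.2" --pt "0 0.003 -0.00038 -0.3"

```text
time: 13.2
tool_pos: [0.6167, 0.0324, 0.0975]
tool_rot: [0.638, 0.3, 0.641, -0.303]
contact_force: [-6.7, -5.9, 2.7]
gripper_width: 0.251
```

Call:
drive_tool --pt "0 0.001 -0.0001 -0.1" --pt "0 0.002 -0.00025 -0.2" --pt "0 0.003 -0.00038 -0.3"

```text
time: 13.5
tool_pos: [0.6187, 0.0343, 0.0975]
tool_rot: [0.644, 0.287, 0.647, -0.29]
contact_force: [-5.7, -6.0, 2.5]
gripper_width: 0.256
```

Call:
drive_tool --pt "0 0.001 -0.0001 -0.1" --pt "0 0.002 -0.00025 -0.2" --pt "0 0.003 -0.00038 -0.3"

```text
time: 13.8
tool_pos: [0.6209, 0.0366, 0.0975]
tool_rot: [0.65, 0.273, 0.653, -0.276]
contact_force: [-6.4, -5.8, 2.7]
gripper_width: 0.257
```

Call:
drive_tool --pt "0 0.001 -0.0001 -0.1" --pt "0 0.002 -0.00025 -0.2" --pt "0 0.003 -0.00038 -0.3"

```text
time: 14.1
tool_pos: [0.6231, 0.0392, 0.0975]
tool_rot: [0.656, 0.26, 0.658, -0.262]
contact_force: [-4.3, -5.5, 1.5]
gripper_width: 0.257
```

Call:
drive_tool --pt "0 0.001 -0.0001 -0.1" --pt "0 0.002 -0.00025 -0.2" --pt "0 0.003 -0.00038 -0.3"

```text
time: 14.4
tool_pos: [0.6253, 0.042, 0.0976]
tool_rot: [0.662, 0.246, 0.663, -0.248]
contact_force: [-2.6, -3.4, 0.6]
gripper_width: 0.258
```

Call:
drive_tool --pt "0 0.001 -0.0001 -0.1" --pt "0 0.002 -0.00025 -0.2" --pt "0 0.003 -0.00038 -0.3"

```text
time: 14.7
tool_pos: [0.6276, 0.0454, 0.0977]
tool_rot: [0.667, 0.233, 0.668, -0.233]
contact_force: [-1.1, -2.8, -1.3]
gripper_width: 0.259
```

Call:
drive_tool --pt "0 0.001 -0.0001 -0.1" --pt "0 0.002 -0.00025 -0.2" --pt "0 0.003 -0.00038 -0.3"

```text
time: 15.0
tool_pos: [0.6293, 0.0482, 0.0979]
tool_rot: [0.672, 0.219, 0.672, -0.219]
contact_force: [-0.6, -1.6, -2.8]
gripper_width: 0.257
```

Call:
drive_tool --pt "0 0.001 -0.0001 -0.1" --pt "0 0.002 -0.00025 -0.2" --pt "0 0.003 -0.00038 -0.3"

```text
time: 15.3
tool_pos: [0.6308, 0.0507, 0.0981]
tool_rot: [0.677, 0.205, 0.677, -0.205]
contact_force: [-1.6, -3.2, -1.7]
gripper_width: 0.258
```

Call:
drive_tool --pt "0 -0.001 0.0001 0.1" --pt "0 -0.002 0.0002 0.2" --pt "0 -0.003 0.00025 0.3" --fingers 0.0195

```text
time: 15.6
tool_pos: [0.6303, 0.0486, 0.0989]
tool_rot: [0.673, 0.221, 0.671, -0.219]
contact_force: [1.7, 2.2, -1.3]
gripper_width: 0.228
```

Call:
drive_tool --pt "0 -0.001 0.0001 0.1" --pt "0 -0.002 0.0002 0.2" --pt "0 -0.003 0.00025 0.3"

```text
time: 15.9
tool_pos: [0.6284, 0.0455, 0.0989]
tool_rot: [0.668, 0.235, 0.667, -0.234]
contact_force: [2.4, 2.2, 2.0]
gripper_width: 0.23
```

Call:
drive_tool --pt "0 -0.001 0.0001 0.1" --pt "0 -0.002 0.0002 0.2" --pt "0 -0.003 0.00025 0.3"

```text
time: 16.2
tool_pos: [0.6266, 0.0431, 0.0986]
tool_rot: [0.663, 0.249, 0.662, -0.248]
contact_force: [4.2, 3.9, 1.8]
gripper_width: 0.227
```

Call:
drive_tool --pt "0 -0.001 0.0001 0.1" --pt "0 -0.002 0.0002 0.2" --pt "0 -0.003 0.00025 0.3"

```text
time: 16.5
tool_pos: [0.6252, 0.0413, 0.0986]
tool_rot: [0.658, 0.263, 0.656, -0.261]
contact_force: [5.9, 6.3, 0.4]
gripper_width: 0.225
```

Call:
drive_tool --pt "0 -0.001 0.0001 0.1" --pt "0 -0.002 0.0002 0.2" --pt "0 -0.003 0.00025 0.3"

```text
time: 16.8
tool_pos: [0.6237, 0.0392, 0.0986]
tool_rot: [0.652, 0.277, 0.65, -0.274]
contact_force: [6.5, 6.0, 1.0]
gripper_width: 0.225
```

Call:
drive_tool --pt "0 -0.001 0.0001 0.1" --pt "0 -0.002 0.0002 0.2" --pt "0 -0.003 0.00025 0.3"

```text
time: 17.1
tool_pos: [0.6218, 0.0369, 0.0986]
tool_rot: [0.646, 0.291, 0.644, -0.288]
contact_force: [7.1, 6.2, 0.6]
gripper_width: 0.228
```

Call:
drive_tool --pt "0 -0.001 0.0001 0.1" --pt "0 -0.002 0.0002 0.2" --pt "0 -0.003 0.00025 0.3"

```text
time: 17.4
tool_pos: [0.6195, 0.0344, 0.0986]
tool_rot: [0.64, 0.304, 0.638, -0.302]
contact_force: [4.9, 5.1, 1.5]
gripper_width: 0.233
```

Call:
drive_tool --pt "0 -0.001 0.0001 0.1" --pt "0 -0.002 0.0002 0.2" --pt "0 -0.003 0.00025 0.3"

```text
time: 17.7
tool_pos: [0.6171, 0.0319, 0.0986]
tool_rot: [0.633, 0.317, 0.632, -0.315]
contact_force: [4.3, 3.9, 1.9]
gripper_width: 0.229
```

Call:
drive_tool --pt "0 -0.001 0.0001 0.1" --pt "0 -0.002 0.0002 0.2" --pt "0 -0.003 0.00025 0.3"

```text
time: 18.0
tool_pos: [0.6144, 0.0294, 0.0985]
tool_rot: [0.626, 0.329, 0.625, -0.329]
contact_force: [2.9, 1.9, 2.0]
gripper_width: 0.227
```

Call:
drive_tool --pt "0 -0.001 0.0001 0.1" --pt "0 -0.002 0.0002 0.2" --pt "0 -0.003 0.00025 0.3"

```text
time: 18.3
tool_pos: [0.6112, 0.0274, 0.0979]
tool_rot: [0.619, 0.342, 0.619, -0.342]
contact_force: [2.6, 0.5, 3.6]
gripper_width: 0.232
```

Call:
drive_tool --pt "0 -0.001 0.0001 0.1" --pt "0 -0.002 0.0002 0.2" --pt "0 -0.003 0.00025 0.3"

```text
time: 18.6
tool_pos: [0.6088, 0.0257, 0.0977]
tool_rot: [0.611, 0.355, 0.612, -0.355]
contact_force: [2.3, 0.6, 1.6]
gripper_width: 0.231
```

Call:
drive_tool --pt "0 0.0019 -0.0002 -0.19" --pt "0 0.0037 -0.0005 -0.38" --pt "0 0.0056 -0.0008 -0.56" --pt "0 0.0074 -0.0012 -0.75" --pt "0 0.0093 -0.0016 -0.94" --pt "0 0.0111 -0.0021 -1.12" --pt "0 0.0129 -0.0026 -1.31" --pt "0 0.0147 -0.0031 -1.5" --pt "0 0.0147 -0.0031 -1.5" --pt "0 0.0147 -0.0031 -1.5"

```text
time: 19.6
tool_pos: [0.619, 0.035, 0.0971]
tool_rot: [0.645, 0.287, 0.647, -0.29]
contact_force: [-4.8, -3.6, 0.8]
gripper_width: 0.23
```

```bash
python3 - <<'E'
from h import *
s=st(); p=np.array(s['tool_pos'][:2])-[.5665,.0844]; print(np.hypot(*p),np.degrees(np.arctan2(p[1],p[0])))
c,im=snap('top','t1'); 
for a in(-38,-42,-46): print(proj(c,[.5665+.072*np.cos(np.radians(a)),.0844+.072*np.sin(np.radians(a)),.07]))
E
```

```text
{'time': 19.6, 'tool_pos': [0.619, 0.035, 0.097], 'tool_rot': [0.645, 0.287, 0.647, -0.29], 'contact_force': [-4.797, -3.607, 0.76], 'gripper_width': 0.23, 'joint_pos': [-0.063, 0.179, 1.74, -0.002, 1.227, -0.792]}
0.07212992921963299 -43.24587705194407
[316.97180097 206.67179011]
[318.34227715 207.86060136]
[319.62690787 209.14249897]
```

Call:
drive_tool --pt "0 0.001 -0.0001 -0.1" --pt "0 0.002 -0.0002 -0.2" --pt "0 0.002 -0.0002 -0.2" --pt "0 0.002 -0.0002 -0.2"

```text
time: 20.05
tool_pos: [0.6204, 0.0364, 0.0971]
tool_rot: [0.648, 0.278, 0.651, -0.281]
contact_force: [-4.2, -4.5, 1.7]
gripper_width: 0.225
```

Call:
drive_tool --pt "0 0 0 0" --pt "0 0 0 0" --pt "0 0 0 0" --pt "0 0 0 0" --fingers 0.032

```text
time: 20.45
tool_pos: [0.622, 0.0375, 0.0982]
tool_rot: [0.65, 0.28, 0.649, -0.28]
contact_force: [0.5, 0.9, -0.2]
gripper_width: 0.373
```

Call:
drive_tool --pt "0 0 0 0" --pt "-0.01 0 0 0" --pt "-0.03 0 0 0" --pt "-0.06 0 0 0" --pt "-0.1 0 0 0" --pt "-0.1 0 0 0" --pt "-0.1 0 0 0"

```text
time: 21.15
tool_pos: [0.6228, 0.0373, 0.2007]
tool_rot: [0.651, 0.28, 0.648, -0.279]
contact_force: [0.1, -0.1, -0.9]
gripper_width: 0.373
```

```bash
python3 - <<'E'
from h import *
c,im=snap('wrist','w2')
s=st(); need([.636,-.258,.16],-49+90)
C=np.array([.5665,.0844])
for a in(-38,-42,-46): print(a,proj(c,[*(C+.072*np.array([np.cos(np.radians(a)),np.sin(np.radians(a))])),.105]))
E
```

```text
{'time': 21.2, 'tool_pos': [0.622, 0.037, 0.199], 'tool_rot': [0.65, 0.28, 0.649, -0.28], 'contact_force': [-0.029, -0.603, -0.591], 'gripper_width': 0.371, 'joint_pos': [-0.059, 0.082, 1.666, 0.0, 1.393, -0.817]}
yaw 43.4 t 21.2 j6 -0.82 need [0.0386, -0.1926, 0.2244, np.float64(0.3)]
-38 [322.04780073 202.20348732]
-42 [315.97018214 202.88226944]
-46 [309.86202255 203.15363052]
```

View pics/w2.png

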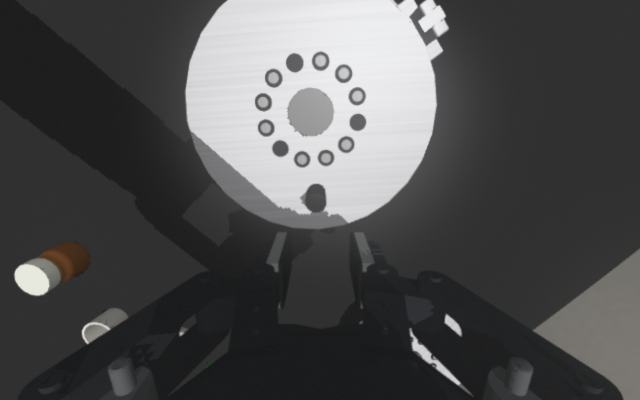

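Call:
drive_tool --pt "0 -0.03 0.035 0" --pt "0 -0.06 0.07 0" --pt "0 -0.1 0.117 0" --pt "0.01 -0.13 0.15 0" --pt "0.02 -0.16 0.186 0" --pt "0.038 -0.18 0.21 0" --pt "0.038 -0.193 0.224 0" --pt "0.038 -0.193 0.224 0" --pt "0.038 -0.193 0.224 0" --pt "0.038 -0.193 0.224 0" --fingers 0.04

```text
time: 22.2
tool_pos: [0.6358, -0.2565, 0.1606]
tool_rot: [0.65, 0.279, 0.649, -0.279]
contact_force: [-0.1, 0.2, 0.3]
gripper_width: 0.474
```

```bash
python3 - <<'E'
from h import *
c,im=snap('wrist','w3'); np.save('w3c.npy',np.array(c,dtype=object),allow_pickle=True)
s=st(); need([.636,-.258,.16]); print(proj(c,[.636,-.258,.046]),proj(c,[.636,-.258,0]))
E
```

```text
{'time': 22.25, 'tool_pos': [0.636, -0.256, 0.161], 'tool_rot': [0.65, 0.279, 0.649, -0.279], 'contact_force': [-0.185, 0.652, -0.569], 'gripper_width': 0.467, 'joint_pos': [-0.492, 0.255, 1.538, 0.0, 1.349, -1.251]}
yaw 43.5 t 22.25 j6 -1.25 need [0.0008, -0.0009, 0.0012]
[318.69343675 199.52569712] [318.87854079 187.20684418]
```

View pics/w3.png

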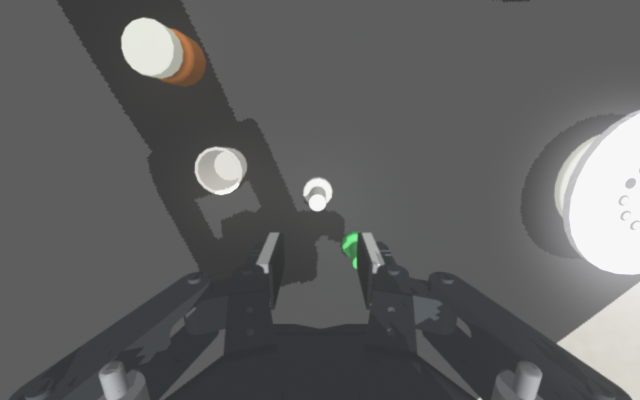

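```bash
python3 - <<'E'
from h import *
c=np.load('w3c.npy',allow_pickle=True)
m=onz(c,317.5,203,.046); g=onz(c,358,262,.046); g2=onz(c,353,241,.008); cr=onz(c,221,171,.035); print(m,g,g2,cr)
for p in(g,cr): d=(p-m)[:2]; print(np.hypot(*d),np.degrees(np.arctan2(d[1],d[0])))
need([m[0],m[1],.03],80)
E
```

```text
[ 0.63744605 -0.26107875  0.046     ] [ 0.70564318 -0.27725141  0.046     ] [ 0.7022351  -0.27455225  0.008     ] [ 0.55535232 -0.30175178  0.035     ]
0.07008854902747327 -13.341001677861613
0.09161700009771008 -153.64405398142705
yaw 43.5 t 22.25 j6 -1.25 need [0.1308, -0.0021, 0.0044, np.float64(-4.56)]
```

Call:
drive_tool --pt "0 -0.001 0.002 -1" --pt "0 -0.002 0.004 -2" --pt "0 -0.002 0.004 -3" --pt "0 -0.002 0.004 -4" --pt "0 -0.002 0.004 -4.5" --pt "0.03 -0.002 0.004 -4.5" --pt "0.06 -0.002 0.004 -4.5" --pt "0.09 -0.002 0.004 -4.5" --pt "0.11 -0.002 0.004 -4.5" --pt "0.12 -0.002 0.004 -4.5" --pt "0.126 -0.002 0.004 -4.5" --pt "0.126 -0.002 0.004 -4.5"

```text
time: 23.45
tool_pos: [0.6369, -0.2618, 0.0344]
tool_rot: [0.704, 0.065, 0.704, -0.065]
contact_force: [0.1, 0.2, 0.3]
gripper_width: 0.475
```

```bash
python3 - <<'E'
from h import *
need([.6374,-.2611,.035],80); print(tr()[0]['contact_force'])
E
```

```text
yaw 79.4 t 23.45 j6 -1.88 need [-0.0006, 0.0008, 0.0003, np.float64(-0.07)]
[0.0836198  0.17141962 0.32727998]
```

Call:
drive_tool --pt "0 0 0 0" --pt "0 0 0 0" --pt "0 0 0 0" --pt "0 0 0 0" --pt "0 0 0 0" --pt "0 0 0 0" --pt "0 0 0 0" --fingers 0.008

```text
time: 24.15
tool_pos: [0.6378, -0.2628, 0.036]
tool_rot: [0.705, 0.065, 0.703, -0.066]
contact_force: [-0.6, 0.7, 7.2]
gripper_width: 0.164
```

Call:
drive_tool --pt "-0.01 0 0 0" --pt "-0.03 0 0 0" --pt "-0.06 0 0 0" --pt "-0.1 0 0 0" --pt "-0.145 0 0 0" --pt "-0.145 0 0 0" --pt "-0.145 0 0 0" --pt "-0.145 0 0 0"

```text
time: 24.95
tool_pos: [0.6356, -0.2619, 0.1773]
tool_rot: [0.703, 0.066, 0.705, -0.065]
contact_force: [-0.3, 0.1, -1.2]
gripper_width: 0.166
```

```bash
python3 - <<'E'
from h import *
need([.5808,.1692,.17],80); c,im=snap('wrist','w4'); st()
cv2.imwrite('pics/w4c.png',im[100:400,160:480])
E
```

```text
yaw 79.4 t 24.95 j6 -1.88 need [0.008, 0.4136, -0.1333, np.float64(-0.08)]
{'time': 25.0, 'tool_pos': [0.635, -0.262, 0.177], 'tool_rot': [0.703, 0.066, 0.705, -0.065], 'contact_force': [-0.742, 1.033, -1.651], 'gripper_width': 0.166, 'joint_pos': [-0.499, 0.248, 1.518, -0.0, 1.38, -1.884]}
```

View pics/w4c.png

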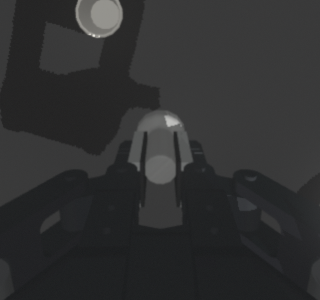

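Call:
drive_tool --pt "0 0.015 -0.005 0" --pt "0 0.045 -0.015 0" --pt "0 0.09 -0.029 0" --pt "0 0.135 -0.043 0" --pt "0 0.18 -0.058 0" --pt "0 0.225 -0.073 0" --pt "0 0.27 -0.087 0" --pt "0 0.315 -0.101 0" --pt "0 0.355 -0.114 0" --pt "0 0.385 -0.124 0" --pt "0 0.405 -0.13 0" --pt "0 0.413 -0.133 0"

```text
time: 26.2
tool_pos: [0.5802, 0.1706, 0.1777]
tool_rot: [0.703, 0.064, 0.705, -0.064]
contact_force: [-0.1, -1.0, -1.9]
gripper_width: 0.167
```

Call:
drive_tool --pt "0 0 0 0" --pt "0 0 0 0" --pt "0.01 0 0 0" --pt "0.03 0 0 0" --pt "0.045 0 0 0" --pt "0.05 0 0 0" --pt "0.05 0 0 0" --pt "0.05 0 0 0"

```text
time: 27.0
tool_pos: [0.5824, 0.1679, 0.1295]
tool_rot: [0.704, 0.066, 0.704, -0.065]
contact_force: [0.1, -0.6, 0.1]
gripper_width: 0.168
```

```bash
python3 - <<'E'
from h import *
need([.5808,.1692,.105],80); c,im=snap('wrist','w5'); st()
cv2.imwrite('pics/w5c.png',cv2.resize(im[60:340,170:470],None,fx=2,fy=2))
E
```

```text
yaw 79.4 t 27.0 j6 -1.23 need [0.0245, 0.001, -0.0018, np.float64(-0.08)]
{'time': 27.05, 'tool_pos': [0.583, 0.168, 0.13], 'tool_rot': [0.705, 0.066, 0.704, -0.065], 'contact_force': [-0.291, -0.229, -0.282], 'gripper_width': 0.166, 'joint_pos': [0.158, 0.108, 1.759, -0.0, 1.273, -1.227]}
```

View pics/w5c.png

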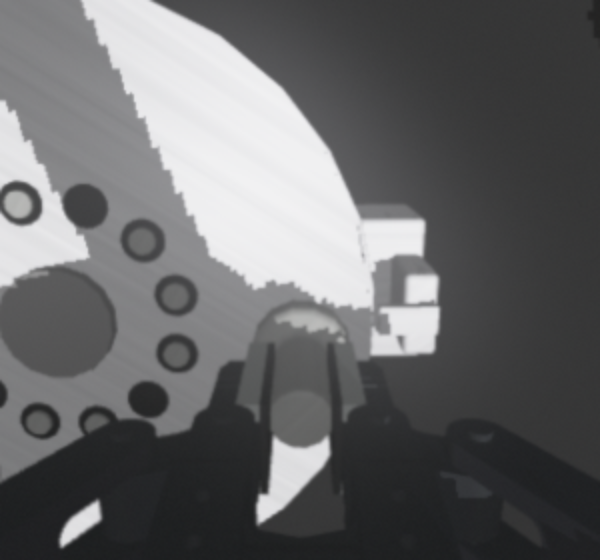

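Call:
drive_tool --pt "0.005 0.001 -0.001 0" --pt "0.01 0.001 -0.001 0" --pt "0.015 0.001 -0.001 0" --pt "0.019 0.001 -0.001 0" --pt "0.02 0.001 -0.001 0" --pt "0.021 0.001 -0.001 0" --pt "0.021 0.001 -0.001 0" --pt "0.021 0.001 -0.001 0"

```text
time: 27.85
tool_pos: [0.5814, 0.1693, 0.1083]
tool_rot: [0.704, 0.065, 0.704, -0.065]
contact_force: [-0.3, 0.2, -0.6]
gripper_width: 0.165
```

Call:
drive_tool --pt "0.0005 0 0 0" --pt "0.001 0 0 0" --pt "0.001 0 0 0"

```text
time: 28.15
tool_pos: [0.5812, 0.1693, 0.107]
tool_rot: [0.704, 0.065, 0.704, -0.065]
contact_force: [-0.4, 0.7, -1.1]
gripper_width: 0.168
```

Call:
drive_tool --pt "0.0005 0 0 0" --pt "0.001 0 0 0" --pt "0.001 0 0 0"

```text
time: 28.45
tool_pos: [0.5812, 0.1693, 0.1061]
tool_rot: [0.704, 0.065, 0.704, -0.065]
contact_force: [-0.0, 0.3, -0.8]
gripper_width: 0.169
```

Call:
drive_tool --pt "0.0005 0 0 0" --pt "0.0007 0 0 0" --pt "0.0007 0 0 0"

```text
time: 28.75
tool_pos: [0.5814, 0.1693, 0.106]
tool_rot: [0.704, 0.065, 0.704, -0.065]
contact_force: [-1.7, -0.2, 3.4]
gripper_width: 0.167
```

Call:
drive_tool --pt "0.0005 0 0 0" --pt "0.0005 0 0 0" --pt "0.0005 0 0 0"

```text
time: 29.05
tool_pos: [0.5815, 0.1693, 0.106]
tool_rot: [0.704, 0.065, 0.704, -0.065]
contact_force: [-2.7, -0.7, 6.3]
gripper_width: 0.167
```

Call:
drive_tool --pt "-0.0007 0 0 0" --pt "-0.0007 0 0 0"

```text
time: 29.25
tool_pos: [0.5814, 0.1693, 0.106]
tool_rot: [0.704, 0.065, 0.704, -0.065]
contact_force: [-1.3, -0.3, 4.6]
gripper_width: 0.17
```

Call:
drive_tool --pt "0 0 0 0" --pt "0 0 0 0" --pt "0 0 0 0" --pt "0 0 0 0" --pt "0 0 0 0" --fingers 0.032

```text
time: 29.75
tool_pos: [0.5812, 0.1693, 0.1054]
tool_rot: [0.704, 0.065, 0.704, -0.065]
contact_force: [0.8, -0.0, -0.2]
gripper_width: 0.379
```

Call:
drive_tool --pt "-0.005 0 0 0" --pt "-0.015 0 0 0" --pt "-0.03 0 0 0" --pt "-0.06 0 0 0" --pt "-0.1 0 0 0" --pt "-0.1 0 0 0" --pt "-0.1 0 0 0" --pt "-0.1 0 0 0"

```text
time: 30.55
tool_pos: [0.5808, 0.1692, 0.2053]
tool_rot: [0.704, 0.065, 0.704, -0.065]
contact_force: [-0.9, 0.6, -0.2]
gripper_width: 0.375
```

```bash
python3 - <<'E'
from h import *
c,im=snap('wrist','w6'); st(); C=np.array([.5665,.0844])
print('mark',proj(c,[.5808,.1692,.07]),'top',proj(c,[.5808,.1692,.116]))
for a in(-38,-42,-46): print(a,proj(c,[*(C+.072*np.array([np.cos(np.radians(a)),np.sin(np.radians(a))])),.105]))
E
```

```text
{'time': 30.6, 'tool_pos': [0.58, 0.169, 0.204], 'tool_rot': [0.703, 0.065, 0.705, -0.066], 'contact_force': [-0.563, -0.291, -0.345], 'gripper_width': 0.376, 'joint_pos': [0.16, 0.036, 1.704, 0.0, 1.403, -1.225]}
mark [319.86087091 192.23765607] top [319.79561391 206.8384669 ]
-38 [188.83911064 271.73693835]
-42 [183.71450426 269.28890683]
-46 [178.72202105 266.53409779]
```

View pics/w6.png

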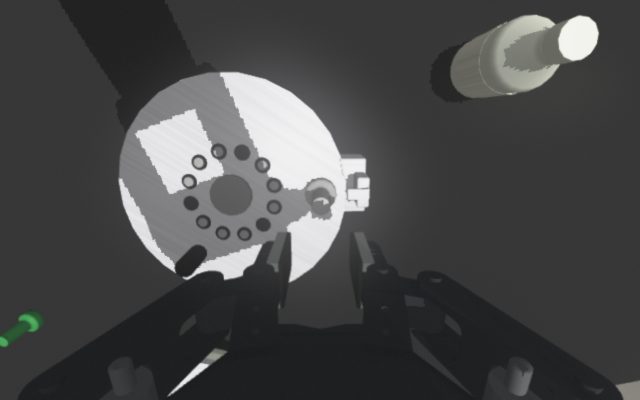

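```bash
python3 -c "
from h import *
print(manip.job_done())"
```

```text
the job is handed in; nothing more can be done
None
```

The carousel is standing at its tight spot with the knob let go. The steel marker is upright on the deck in front of the pointer. I handed the job in at about 30.6 s; it reported no verdict.

- **Finding the tight spot:** I turned the carousel clockwise with the knob loosely caged between the fingers. The drag was about 2.5 N most of the way, rising to about 9 N near a knob bearing of -42° (counter-clockwise from base +x). Slow passes in each direction disagreed: the peak came at about -40° going clockwise and -45° going counter-clockwise. I put this down to the shoe pushing back on its ramp and left the knob at the middle, about -42°. The task says about 6° either side is allowed.
- **Placing the marker:** I gripped it on its stem and lowered it onto the deck, with about 6 N at contact by the wrist reading. I then released it and lifted clear.
- **Last checks:**
  - The final wrist picture shows the marker upright within a few mm of the mark.
  - The knob is still at about -42°, and the flask and green look-alike are still standing; the jar and crucible were out of view.
  - The arm is clear of everything and reads no contact force.
- **Not confirmed:** The force between carousel and guide cannot be read directly. The peak drag I felt, about 9 N, was a little under the 10–17 N stated.

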